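# Mount the empty reel on its stand with the long spindle

## Task

Take the longer of the two steel spindles from its rest and slide it, tip first, through the nearest upright of the reel stand (the one on the side of the spindle rests), through the bore of the grey reel and out through the far upright, until its collar is home against the upright. Then let go; the reel must stay in its place on the stand, and the short spindle is to be left lying in its own rest.

Things in the scene. Friction and masses are not known exactly. Their poses are not given: they have to be found in the camera images.
- stand: Fixed aluminium reel stand, base plate 130 x 130 x 12 mm; origin under the middle of the plate, z up. Two uprights across its y axis, 50 mm wide, 12 mm thick, 145 mm high: near one y = 38 to 50 mm, far one y = -50 to -38 mm, each with an 18 mm through hole on the line x = 0, z = 120 mm. The spindle goes in at +y, towards -y. Turned up to 17 degrees from the world axes.
- near_hole (a point): Centre of the near upright's hole at its outer face (stand's y = 50, z = 120 mm); axes as the stand's, y points out of the hole away from the stand. The spindle enters here; its collar ends against this face.
- far_hole (a point): Centre of the far upright's hole at its inner face (stand's y = -38, z = 120 mm); axes as the stand's.
- reel_center (a point): Centre of the empty grey plastic reel that lies loose on two bars between the uprights, bore along its y axis and in line with the holes within about 2 mm: 62 mm wide, flanges 96 mm in diameter (tops 168 mm above the table), bore 26 mm right through, about 0.22 kg.
- long_spindle_grip (a point): Grasp place on the long steel spindle, on its centre line, level at 55 mm above the table. y runs along the spindle, tip towards -y, z up. Grip: cylinder 28 mm in diameter from y = +40 (rear end) to -30 mm; collar 40 mm in diameter to -36; shank 14 mm in diameter, 124 mm long, to -160, last 10 mm tapered to 6 mm. About 0.25 kg, balances near y = -12 mm.
- long_spindle_tip (a point): Centre of the long spindle's tip end, 160 mm from its grasp place (-y); axes as the grip's. The spindle lies in two open vees of a grey rest, 28 to 36 mm behind and 56 to 64 mm ahead of the grasp place, and lifts straight out.
- long_spindle_collar (a point): Centre of the front face of the long spindle's collar (the face that comes home against the upright), 36 mm from its grasp place (-y); axes as the grip's.
- short_spindle_grip (a point): The same grasp place on the short spindle, in a rest of the same kind: same grip and collar, shank only 60 mm long (136 mm in all). Leave it where it is. The two rests stand on the robot's left of the stand, one behind the other, in either order.
Not all that is in view belongs to the job. What is shaped like the part that bears long_spindle_grip but purple is not meant. Leave any turquoise look-alike of the stand alone.

How it is judged (in metres and radians):
On the way, in this order (a step that is already met when the one before it is completed fails the run):
1. the long spindle is lifted out of its rest, its grip more than 90 mm above the table (height (world z) of long_spindle_grip above 0.09 m), for 0.1 s.
2. its tip enters the near upright's hole (y of long_spindle_tip in the frame of stand between -0.06 and 0.045 m and x of long_spindle_tip in the frame of stand between -0.009 and 0.009 m and z of long_spindle_tip in the frame of stand between 0.111 and 0.129 m), for 0.05 s.
At the end, for the whole second after the job is handed in: Long spindle through both uprights and the reel: collar within 5 mm of the near upright's face and 6 mm of the hole line, tip 10 mm or more out of the far upright, within 8 mm and 5 degrees of the line; reel centre within 12 mm of its place, axis within 7 degrees; both at rest (y of long_spindle_collar in the frame of stand between 0.044 and 0.055 m and x of long_spindle_collar in the frame of stand between -0.006 and 0.006 m and z of long_spindle_collar in the frame of stand between 0.114 and 0.126 m and y of long_spindle_tip in the frame of stand below -0.06 m and x of long_spindle_tip in the frame of stand between -0.008 and 0.008 m and z of long_spindle_tip in the frame of stand between 0.112 and 0.128 m and angle between the y axis of long_spindle_tip and the y axis of stand, either way round below 0.09 rad and x of reel_center in the frame of stand between -0.012 and 0.012 m and z of reel_center in the frame of stand between 0.108 and 0.132 m and y of reel_center in the frame of stand between -0.012 and 0.012 m and angle between the y axis of reel_center and the y axis of stand, either way round below 0.12 rad and linear speed of each of long_spindle, reel below 0.02 m/s); the robot touches nothing.
It fails at once if the short spindle is shifted by more than 30 mm (distance of short_spindle_grip from where it was at the start of the episode above 0.03 m).
It fails at once if the reel is knocked more than 25 mm from its place (distance of reel_center from where it was at the start of the episode above 0.025 m).
It also fails if it takes over 48 s, if anything falls off the work surface, if the arm or the gripper's body presses on something with over 40 N, if the wrist force passes 120 N, or if a joint passes its speed limit or range.

## Robot

A 6-joint arm with a two-finger parallel gripper is mounted at the origin on the work surface. World frame = base frame: x ahead of the robot, y to its left, z up, the work surface at z = 0. Lengths are in mm, angles in rad, forces in N, time in s.
With the tool pointing down it reaches from about 350 to 775 mm from the base axis. Payload 7.3 kg.
Tool frame: the origin (TCP) lies at the very end of the fingers, on their centre line; the grasp point (between the pads) lies 19 mm behind it; z points along the fingers, y is the line along which they close (so a half turn about z gives the same grasp; the last joint's range is limited). The gripper opens to 92 mm and grips with 3 to 60 N. Pads are 19 mm wide; open, the fingers measure 130 mm over their backs; the gripper's body (75 mm by 190 mm) begins 47 mm behind the grasp point.
Start: joints at [1.154, 0.342, 1.524, -0, 1.275, -0.146], TCP at [140.423, 505.892, 226.741] pointing down, gripper open.
Joint ranges: [-2.53, 2.53], [-0.77, 2.02], [0.04, 2.7], [-1, 4.14], [0.28, 2.66], [-3.11, 3.11]. Speed limits (rad/s): [2.57, 2.57, 3.14, 3.14, 3.14, 3.14].

## Interface

Orientations are given as [roll, pitch, yaw] about the fixed x, y, z axes, in that order (R = Rz(yaw) Ry(pitch) Rx(roll)).
In Python, from plant import bot gives the robot as it stands.
- The arm moves only by the tool jog_arm, never from a script. Its argument "targets" is a list of rows, each an object with "xyz": the shift along the tool's x, y, z as a fraction of full scale, a list of three; "spin": the turn about the tool's z as a fraction of full scale. In form: [{"xyz": [x, y, z], "spin": spin}, ...]. A call has exactly 10 rows; each row shifts and turns the commanded pose from where the row before left it, along the tool's axes as they then stand; what a row does not reach is not made up. Full scale, the value 1, is 80 mm for a shift and 0.1 rad for a turn. A row lasts 1/8 s, in which the tool goes at most 62.5 mm and 10.7 degrees, less where a joint would pass 70% of its speed; a pose out of reach is approached as far as the arm can. A call with a number of a shift or a turn outside -1 to 1 is refused whole. A call with a gripper value outside its range is refused whole. "gripper" is the opening in per cent of the stroke, from 0 (shut) to 100 (fully open), set as the call begins (left out, the last holds). The fingers move at their own pace and stop on an object; the grip force is fixed at half the most. Time passes only in rows, so rows that do not move let the fingers close, or fill a call up. It gives the time, the measured TCP pose, the force, the opening and the grip force at its end, in the units of the state.
- bot.get_obs(): the state, without advancing time (a new reading comes with each control period).
- bot.capture(name): name is "scene" or "top" or "wrist"; returns the picture (420x560x3 uint8, blue, green, red); there is no depth.
- bot.get_calibration(name): a dict with "vfov" (degrees; the focal length in pixels is half the picture's height over the tangent of half this angle, whatever the lens; pixels are square), "cx", "cy" (the principal point, pixels), "eye" and "rotation" of the camera in the world. Camera axes: x right, y down, z forward; pixel columns grow to the right and rows downward; lengths in mm; the calibration is good to about 2 mm. The wrist camera is an equidistant fisheye: a pixel r from the principal point sees the ray r / f radians off the axis. A picture is of the moment at which its call begins: read the wrist's pose just before it. get_calibration takes no time and is no camera call; for the wrist camera it gives the pose at the moment of the call.
- bot.close_job(): hands the job in; it is judged then, once.
The state is a dict: "time": time; "joint_positions": joint angles; "dq": joint speeds; "tau": joint torques, N m; "tool_pos": TCP position; "tcp_rot": TCP orientation; "contact_force": force on the tool from outside, world axes, zero at the start; "moment": the same for the moment, N m; "grip_width": finger opening in mm; "finger_force": force on a finger pad.
Only numpy, scipy, OpenCV 4.12 (cv2) and the standard library are available. Lean on these libraries where they do the work, as an engineer would, in place of code of your own. Each camera call takes 0.05 s, during which the arm holds its last target. There are 200 camera calls.

## Working session

There is one attempt and no reset: what is moved stays moved. The work goes in short steps, Python scripts to look and compute and a tool call to move; the robot and the scene stay as the last step left them, time stands still between calls to the robot, and variables do not carry over. Pictures are saved under pics/ and viewed, at most 10 in all, crops included, and the job is handed in when it is done.

Besides the shell and the picture viewer there is one more tool, called after ">>>" as a command line: name --argument value ..., lists and objects as JSON in quotes. jog_arm: Moves the arm, as the interface text tells. Shift numbers are shares of 80 mm and turn numbers shares of 0.1 rad, none past 1 either way. Its arguments: {"type":"object","properties":{"targets":{"type":"array","items":{"type":"object","properties":{"xyz":{"type":"array","items":{"type":"number"}},"spin":{"type":"number"}}}},"gripper":{"type":"number"}},"required":["targets"]}

```bash
mkdir -p pics; ls; cat > shot.py <<'E'
import sys,cv2,numpy as np
from plant import bot
def shot(n,f):
    c=bot.get_calibration(n); im=bot.capture(n); cv2.imwrite(f'pics/{f}.png',im); np.save(f'pics/{f}.npy',c,allow_pickle=True); return im,c
E
python3 - <<'E'
from shot import *
a,c=shot('scene','s0'); b,d=shot('top','t0')
print(c,d); print(bot.get_obs())
E
```

```text
pics
{'vfov': 42.96488915401236, 'cx': 281.8899922692878, 'cy': 217.09128371990766, 'eye': array([1268.30602024, -452.40424504,  806.28711826]), 'rotation': array([-2.21261835, -0.00332435,  1.15916425])} {'vfov': 45.068767930337685, 'cx': 276.6744281766735, 'cy': 212.70084326261542, 'eye': array([ 325.56082545,  -81.89538116, 1475.23279651]), 'rotation': array([-3.07043773,  0.02702518, -1.59306818])}
{'time': 0.1, 'joint_positions': array([ 1.15396492e+00,  3.42664862e-01,  1.52491060e+00, -2.56345788e-05,
        1.27540181e+00, -1.45967284e-01]), 'dq': array([-0.00083562, -0.00058715, -0.00333034,  0.00102581, -0.00078411,
       -0.00047008]), 'tau': array([ 1.25412906e-03, -4.31999803e+01, -2.44696748e+01,  7.17263133e-02,
        5.26216964e-02, -3.20742208e-05]), 'tool_pos': array([140.29345428, 505.5342365 , 226.11213135]), 'tcp_rot': array([-3.14021920e+00, -1.77138565e-04,  2.87073589e+00]), 'contact_force': array([ 1.07645908, -0.30470118,  0.95693187]), 'moment': array([ 0.00326633, -0.01343924, -0.00377411]), 'finger_force': 0.0, 'grip_width': 91.34933478850948}
```

View pics/s0.png

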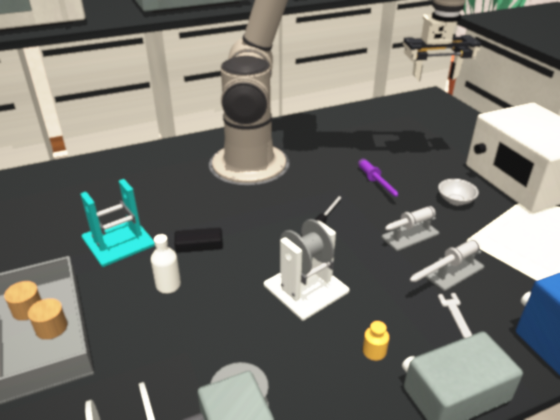

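View pics/t0.png

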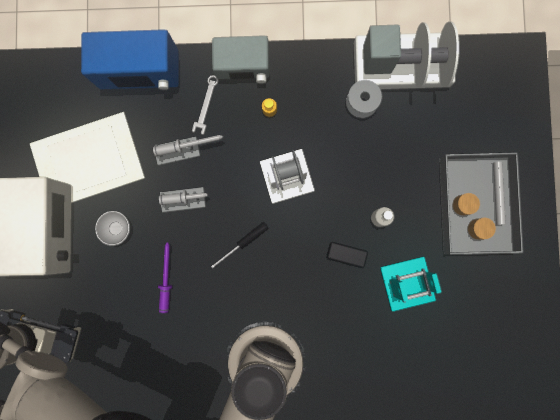

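Top view candidates: long grey spindle at about (188,146) with tip at (222,138); short one at (183,198); purple look-alike at (165,280), not meant. White stand at (287,176); turquoise look-alike at (411,284). I'll check the choice in a close crop.

```bash
python3 - <<'E'
import cv2,numpy as np
a=cv2.imread('pics/t0.png')[115:225,145:325]; b=cv2.imread('pics/s0.png')[195:325,255:495]
a=cv2.resize(a,(800,489),interpolation=cv2.INTER_CUBIC);cv2.imwrite('pics/ca.png',a)
b=cv2.resize(b,None,fx=3.3,fy=3.3,interpolation=cv2.INTER_CUBIC);cv2.imwrite('pics/cb.png',b)
E
```

```text
(no output)
```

View pics/ca.png

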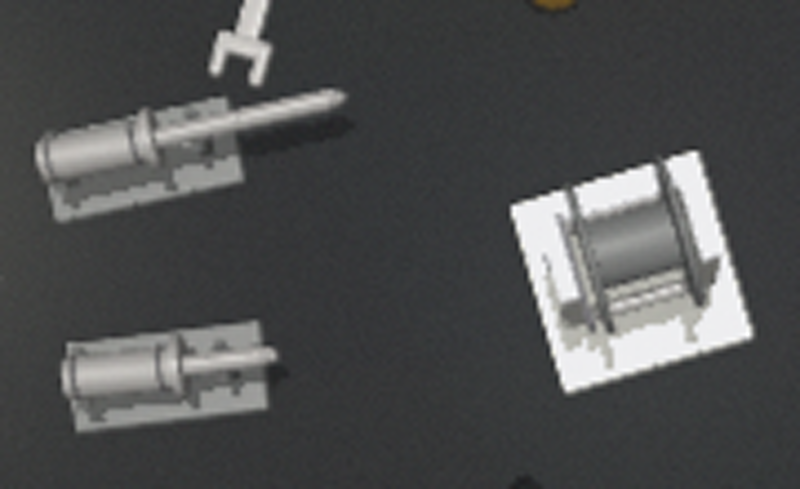

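View pics/cb.png

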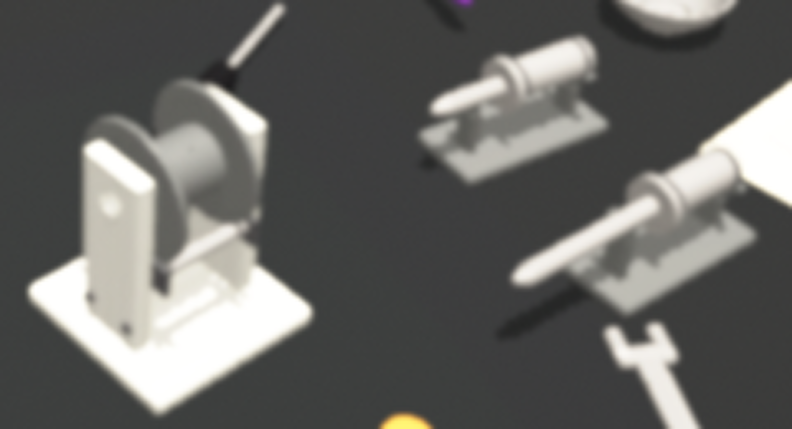

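Crops confirm the choice: long spindle from rear (42,160) to tip (343,97) in the top crop; stand plate corners at (512,205), (697,150), (753,335), (568,393).

```bash
cat > geo.py <<'E'
import numpy as np
from scipy.spatial.transform import Rotation as R
def ld(f): return np.load(f'pics/{f}.npy',allow_pickle=True).item()
def foc(c): return 210/np.tan(np.radians(c['vfov'])/2)
def rays(c,uv,fish=False):
    d=(np.atleast_2d(uv)-[c['cx'],c['cy']])/foc(c)
    if fish:
        r=np.linalg.norm(d,axis=1,keepdims=True); v=np.hstack([d*np.sinc(r/np.pi),np.cos(r)])
    else: v=np.hstack([d,np.ones((len(d),1))])
    return R.from_euler('xyz',c['rotation']).apply(v)
def onz(c,uv,z,fish=False):
    v=rays(c,uv,fish); return c['eye']+v*((z-c['eye'][2])/v[:,2])[:,None]
def proj(c,P,fish=False):
    q=R.from_euler('xyz',c['rotation']).inv().apply(np.atleast_2d(P)-c['eye'])
    if fish:
        r=np.linalg.norm(q[:,:2],axis=1); t=np.arctan2(r,q[:,2]); d=q[:,:2]*(t/r)[:,None]
    else: d=q[:,:2]/q[:,2:]
    return d*foc(c)+[c['cx'],c['cy']]
E
python3 - <<'E'
from geo import *
np.set_printoptions(precision=1,suppress=True)
c=ld('t0'); f=lambda p:np.array(p)/4.444+[145,115]
P=onz(c,f([(512,205),(697,150),(753,335),(568,393)]),12)
print(P,P.mean(0)); 
for i in range(4): d=P[(i+1)%4]-P[i]; print(np.linalg.norm(d),np.arctan2(d[1],d[0]))
S=onz(c,f([(42,160),(147,138),(343,97)]),55); print(S); d=S[0]-S[2];print(np.linalg.norm(d),np.arctan2(d[1],d[0])); print('grip',S[2]+d/np.linalg.norm(d)*160)
s=ld('s0'); g=lambda p:np.array(p)/3.3+[255,195]
print(onz(s,g([(30,290),(160,412),(312,313)]),12))
# tip/hole
print(onz(s,g([(520,275)]),55),onz(s,g([(650,200)]),55),onz(s,g([(108,205)]),120))
print(proj(s,[[489,0,120]]))
E
```

```text
[[ 583.     0.1   12. ]
 [ 616.2 -122.4   12. ]
 [ 493.  -155.8   12. ]
 [ 458.   -34.1   12. ]] [537.6 -78.   12. ]
126.89785488642373 -1.3058823758123543
127.65237460762646 -2.87707521615269
126.63842775891818 1.8511080341500916
129.602428450731 0.2666409514717357
[[612.8 299.6  55. ]
 [625.3 231.6  55. ]
 [648.4 104.9  55. ]]
197.9492142671628 1.7513939288761167
grip [619.6 262.3  55. ]
[[ 495.3 -153.5   12. ]
 [ 623.3 -121.4   12. ]
 [ 586.1    3.6   12. ]]
[[645.1 113.5  55. ]] [[619.4 232.3  55. ]] [[ 551.8 -124.7  120. ]]
[[329.4 223.7]]
```

```bash
cat > plan.py <<'E'
from geo import *
from plant import bot
def plan(target,yaw,n=10,start=None):
    """straight line, world -> tool fractions per row, tool down"""
    o=bot.get_obs(); p,y=(o['tool_pos'],o['tcp_rot'][2]) if start is None else start
    p=np.array(p,float); dy=(yaw-y+np.pi)%(2*np.pi)-np.pi; P0=p.copy(); out=[]
    for k in range(1,n+1):
        g=P0+(np.array(target)-P0)*k/n
        v=np.round(R.from_euler('xyz',[np.pi,0,y]).inv().apply(g-p)/80,2)
        s=round(-dy/n/0.1,2); p=p+80*R.from_euler('xyz',[np.pi,0,y]).apply(v); y-=s*0.1
        out.append((v.tolist(),s))
    for r in out: print('{"xyz":%s,"spin":%s},'%r)
    return p,y
E
python3 - <<'E'
from plan import *
# rise first over 2 rows, then travel
s=plan([140,506,300],2.67,2); s=plan([590,262,260],1.87,8,s); print(s)
E
```

```text
{"xyz":[0.0, 0.0, -0.46],"spin":1.0},
{"xyz":[0.01, 0.0, -0.46],"spin":1.0},
{"xyz":[-0.8, -0.02, 0.06],"spin":1.0},
{"xyz":[-0.8, 0.06, 0.06],"spin":1.0},
{"xyz":[-0.79, 0.14, 0.07],"spin":1.0},
{"xyz":[-0.77, 0.22, 0.06],"spin":1.0},
{"xyz":[-0.74, 0.29, 0.06],"spin":1.0},
{"xyz":[-0.71, 0.36, 0.06],"spin":1.0},
{"xyz":[-0.68, 0.44, 0.06],"spin":1.0},
{"xyz":[-0.62, 0.5, 0.07],"spin":1.0},
(array([590.06431618, 262.07364419, 259.71213135]), np.float64(1.8707358913154857))
```

>>> jog_arm --targets '[{"xyz": [0,0,-0.46],"spin": 1},{"xyz": [0,0,-0.46],"spin": 1},{"xyz": [-0.75,-0.02,0.06],"spin": 1},{"xyz": [-0.75,0.06,0.06],"spin": 1},{"xyz": [-0.75,0.14,0.06],"spin": 1},{"xyz": [-0.74,0.22,0.06],"spin": 1},{"xyz": [-0.7,0.29,0.06],"spin": 1},{"xyz": [-0.68,0.36,0.06],"spin": 1},{"xyz": [-0.64,0.42,0.06],"spin": 1},{"xyz": [-0.6,0.48,0.06],"spin": 1}]'

```text
time: 1.35
tool_pos: [572.8, 275.9, 261.3]
tcp_rot: [-3.141, -0.0, 1.867]
contact_force: [1.6, 0.9, 0.4]
grip_width: 91.7
finger_force: 0.0
```

```bash
python3 - <<'E'
from shot import *
a,c=shot('wrist','w0'); print(c,bot.get_obs()['tool_pos'],bot.get_obs()['tcp_rot'],bot.get_obs()['dq'])
E
```

```text
{'vfov': 65.70646984690485, 'cx': 276.9252195301269, 'cy': 210.0484430526211, 'eye': array([549.54053851, 349.30245288, 418.83552586]), 'rotation': array([2.85306143e+00, 2.05678653e-03, 2.97659540e-01])} [578.5113858  270.80054472 259.16032232] [3.14155911 0.00349591 1.85797505] [ 0.04807233 -0.04080753  0.12071108 -0.00029153 -0.01929879 -0.03507567]
```

View pics/w0.png

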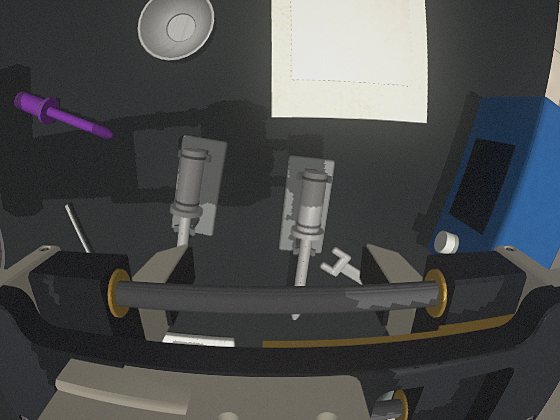

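Wrist view: long spindle rear (313,172), collar (308,231), tip (295,317); short one at (187,185); the stand is hidden behind the gripper (plate edge at (200,342)). Next, a look at the stand from the same camera.

```bash
python3 - <<'E'
from plan import *
np.set_printoptions(precision=1,suppress=True)
c=ld('w0'); S=onz(c,[(313,172),(308,231),(295,317)],55,True); print(S); d=S[0]-S[2]; print(np.linalg.norm(d),np.arctan2(d[1],d[0]))
d/=np.linalg.norm(d); print('grip from tip',S[2]+160*d,'from rear',S[0]-40*d)
y=np.array([-.262,.965,0]); print(plan(np.array([538,-78,270])-100*y,1.836,8))
print(foc(c))
E
```

```text
[[606.5 301.   55. ]
 [623.7 231.8  55. ]
 [647.9 109.1  55. ]]
196.35027224108921 1.7836037675106893
grip from tip [614.2 265.5  55. ] from rear [614.9 261.9  55. ]
{"xyz":[-0.66, -0.22, -0.02],"spin":0.03},
{"xyz":[-0.66, -0.22, -0.01],"spin":0.03},
{"xyz":[-0.66, -0.21, -0.02],"spin":0.03},
{"xyz":[-0.67, -0.21, -0.02],"spin":0.03},
{"xyz":[-0.66, -0.21, -0.01],"spin":0.03},
{"xyz":[-0.67, -0.21, -0.02],"spin":0.03},
{"xyz":[-0.66, -0.21, -0.02],"spin":0.03},
{"xyz":[-0.67, -0.2, -0.02],"spin":0.03},
(array([ 564.5, -174.8,  270.4]), np.float64(1.8339750457708779))
325.19226210127806
```

>>> jog_arm --targets '[{"xyz": [-0.66,-0.22,-0.02],"spin": 0.03},{"xyz": [-0.66,-0.22,-0.02],"spin": 0.03},{"xyz": [-0.66,-0.21,-0.02],"spin": 0.03},{"xyz": [-0.66,-0.21,-0.02],"spin": 0.03},{"xyz": [-0.66,-0.21,-0.02],"spin": 0.03},{"xyz": [-0.66,-0.21,-0.02],"spin": 0.03},{"xyz": [-0.66,-0.21,-0.02],"spin": 0.03},{"xyz": [-0.66,-0.2,-0.02],"spin": 0.03},{"xyz": [0,0,0],"spin": 0},{"xyz": [0,0,0],"spin": 0}]'

```text
time: 2.65
tool_pos: [562.1, -165.9, 274.2]
tcp_rot: [-3.141, -0.001, 1.846]
contact_force: [0.3, -0.1, 0.0]
grip_width: 91.8
finger_force: 0.0
```

```bash
python3 - <<'E'
from shot import *
a,c=shot('wrist','w1'); print(c,bot.get_obs()['tool_pos'],bot.get_obs()['tcp_rot'])
cv2.imwrite('pics/w1c.png',cv2.resize(a[0:300,80:480],(800,600),interpolation=cv2.INTER_CUBIC))
E
```

```text
{'vfov': 65.70646984690485, 'cx': 276.9252195301269, 'cy': 210.0484430526211, 'eye': array([540.44401523, -92.17462848, 431.81191564]), 'rotation': array([2.85404976e+00, 1.85953388e-03, 2.76607975e-01])} [ 562.29513508 -165.21300557  274.41074154] [-3.14129123e+00 -9.87736236e-04  1.84764336e+00]
```

View pics/w1c.png

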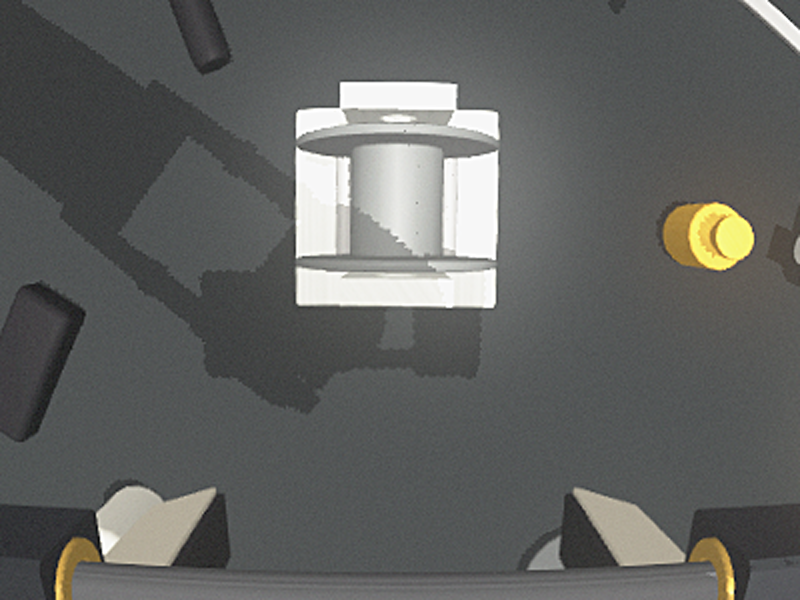

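Stand plate corners in the crop: (297,112), (498,111), (496,307), (297,306); near upright's top: (340,82), (457,82), (457,108), (341,107). Fit the stand pose to these.

```bash
cat > fit.py <<'E'
from geo import *
from scipy.optimize import least_squares
c=ld('w1')
M=np.array([(-65,65,12),(65,65,12),(65,-65,12),(-65,-65,12),(-25,50,145),(25,50,145),(25,38,145),(-25,38,145)],float)
px=np.array([(297,112),(498,111),(496,307),(297,306),(340,82),(457,82),(457,108),(341,107)],float)/2+[80,0]-.25
# camera sees stand x to the right? choose sign by fit
def model(p): return proj(c,R.from_euler('z',p[2]).apply(M)+[p[0],p[1],p[3]],True)
r=least_squares(lambda p:(model(p)-px).ravel(),[538,-78,.265,0])
if __name__=='__main__':
    np.set_printoptions(precision=2,suppress=True)
    print(r.x,r.cost); print(model(r.x)-px)
E
python3 fit.py
```

```text
[536.57 -74.29   0.27  -0.5 ] 3.302170141993441
[[-0.58 -1.78]
 [ 0.73 -0.88]
 [ 0.36 -0.07]
 [ 0.16  0.08]
 [ 0.53  0.23]
 [-0.48  0.48]
 [-0.46  0.42]
 [-0.06  0.68]]
```

```bash
python3 - <<'E'
from plan import *
s=plan([600,180,230],1.78,7); print(plan([616,263,110],1.765,3,s))
E
```

```text
{"xyz":[0.57, 0.23, 0.08],"spin":0.1},
{"xyz":[0.58, 0.23, 0.08],"spin":0.1},
{"xyz":[0.58, 0.22, 0.08],"spin":0.1},
{"xyz":[0.58, 0.22, 0.08],"spin":0.1},
{"xyz":[0.59, 0.21, 0.08],"spin":0.1},
{"xyz":[0.58, 0.2, 0.08],"spin":0.1},
{"xyz":[0.59, 0.2, 0.08],"spin":0.1},
{"xyz":[0.32, 0.14, 0.5],"spin":0.04},
{"xyz":[0.33, 0.13, 0.5],"spin":0.04},
{"xyz":[0.32, 0.14, 0.5],"spin":0.04},
(array([616.38352361, 262.71976579, 109.61074154]), np.float64(1.765643364997411))
```

>>> jog_arm --targets '[{"xyz": [0.65,0.25,0.08],"spin": 0.11},{"xyz": [0.65,0.25,0.08],"spin": 0.11},{"xyz": [0.65,0.24,0.08],"spin": 0.11},{"xyz": [0.66,0.24,0.08],"spin": 0.12},{"xyz": [0.66,0.24,0.08],"spin": 0.12},{"xyz": [0.68,0.24,0.16],"spin": 0.12},{"xyz": [0.58,0.23,0.5],"spin": 0.06},{"xyz": [0.5,0.15,0.5],"spin": 0.06},{"xyz": [0,0,0.5],"spin": 0},{"xyz": [0,0,0],"spin": 0}]'

```text
time: 3.95
tool_pos: [606.9, 259.8, 107.4]
tcp_rot: [-3.134, 0.001, 1.769]
contact_force: [-0.5, -0.3, 0.7]
grip_width: 91.7
finger_force: 0.0
```

```bash
python3 - <<'E'
from shot import *
from geo import *
np.set_printoptions(precision=2,suppress=True)
a,c=shot('wrist','w2'); o=bot.get_obs(); print(o['tool_pos'],o['tcp_rot'],o['dq'])
print(proj(c,[[616,263,55],o['tool_pos']],True))
cv2.imwrite('pics/w2c.png',cv2.resize(a[120:420,80:480],(800,600),interpolation=cv2.INTER_CUBIC))
E
```

```text
[608.8  259.5  110.27] [-3.14  0.    1.77] [-0.02 -0.05 -0.05  0.    0.   -0.  ]
[[293.13 228.51]
 [282.35 267.38]]
```

View pics/w2c.png

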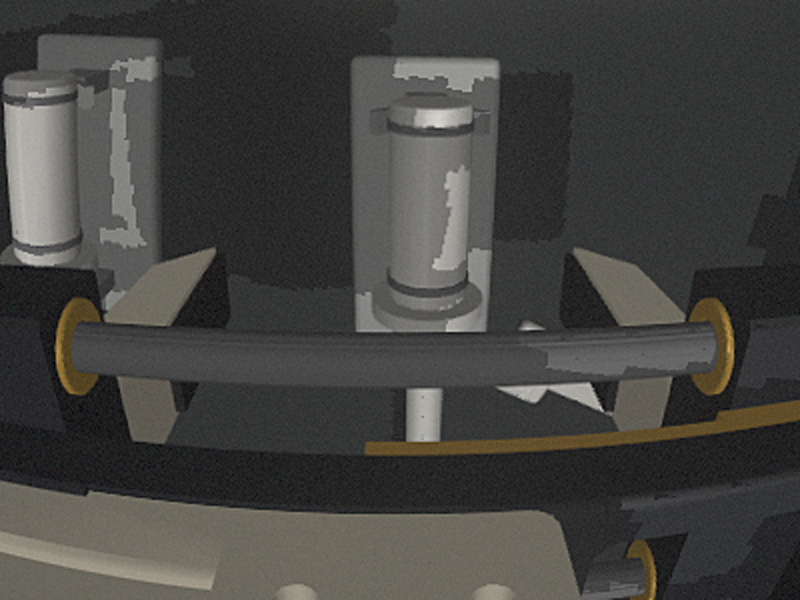

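```bash
python3 - <<'E'
from plan import *
np.set_printoptions(precision=2,suppress=True)
c=ld('w2'); px=np.array([(430,101),(427,301),(423,415)])/2+[80,120]-.25
S=onz(c,px,55,True); print(S)
d=S[0]-S[1]; print(np.linalg.norm(d),np.arctan2(d[1],d[0])); d=S[0]-S[2]; print(np.arctan2(d[1],d[0])); d/=np.linalg.norm(d)
print('grip', S[0]-40*d, 'from collar mid', S[1]+33*d)
g=S[0]-40*d
print(plan([g[0],g[1],37],1.772,6))
E
```

```text
[[608.54 302.64  55.  ]
 [623.01 231.65  55.  ]
 [632.83 180.91  55.  ]]
72.44757982665092 1.7719669365173318
1.7678111450310694
grip [616.37 263.41  55.  ] from collar mid [616.55 264.01  55.  ]
{"xyz":[0.0, 0.02, 0.15],"spin":-0.01},
{"xyz":[0.01, 0.01, 0.16],"spin":-0.01},
{"xyz":[0.0, 0.02, 0.15],"spin":-0.01},
{"xyz":[0.01, 0.02, 0.15],"spin":-0.01},
{"xyz":[0.0, 0.02, 0.15],"spin":-0.01},
{"xyz":[0.01, 0.01, 0.16],"spin":-0.01},
(array([616.17, 263.44,  36.67]), np.float64(1.7738118631960047))
```

>>> jog_arm --targets '[{"xyz": [0.02,0.05,0.1],"spin": 0},{"xyz": [0.02,0.05,0.2],"spin": 0},{"xyz": [0,0,0.2],"spin": 0},{"xyz": [0,0,0.2],"spin": 0},{"xyz": [0,0,0.2],"spin": 0},{"xyz": [0,0,0],"spin": 0},{"xyz": [0,0,0],"spin": 0},{"xyz": [0,0,0],"spin": 0},{"xyz": [0,0,0],"spin": 0},{"xyz": [0,0,0],"spin": 0}]'

```text
time: 5.25
tool_pos: [617.5, 263.1, 39.2]
tcp_rot: [3.141, -0.0, 1.766]
contact_force: [0.2, 0.0, -0.3]
grip_width: 91.5
finger_force: 0.0
```

>>> jog_arm --gripper 0 --targets '[{"xyz": [0,-0.01,0.04],"spin": 0},{"xyz": [0,0,0],"spin": 0},{"xyz": [0,0,0],"spin": 0},{"xyz": [0,0,0],"spin": 0},{"xyz": [0,0,0],"spin": 0},{"xyz": [0,0,0],"spin": 0},{"xyz": [0,0,0],"spin": 0},{"xyz": [0,0,0],"spin": 0},{"xyz": [0,0,0],"spin": 0},{"xyz": [0,0,0],"spin": 0}]'

```text
time: 6.5
tool_pos: [617.6, 263.1, 36.1]
tcp_rot: [3.139, -0.0, 1.766]
contact_force: [4.9, 0.7, -1.0]
grip_width: 27.6
finger_force: 30.0
```

```bash
python3 - <<'E'
from plan import *
from fit import r
np.set_printoptions(precision=3,suppress=True)
o=bot.get_obs(); print(o['tool_pos'],o['tcp_rot'],o['grip_width'],o['finger_force'],o['contact_force']); print(r.x)
E
```

```text
[617.615 263.113  36.073] [ 3.139 -0.     1.766] 27.615235442425185 30.00203311443329 [ 4.907  0.731 -1.009]
[536.567 -74.292   0.274  -0.5  ]
```

```bash
python3 - <<'E'
from plan import *
o=bot.get_obs();p=o['tool_pos'];y=o['tcp_rot'][2]
s=plan([p[0],p[1],125],y,3); print(plan([471.7,156.8,125],1.845,7,s))
E
```

```text
{"xyz":[0.0, 0.0, -0.37],"spin":-0.0},
{"xyz":[0.0, 0.0, -0.37],"spin":-0.0},
{"xyz":[0.0, 0.0, -0.37],"spin":-0.0},
{"xyz":[-0.14, -0.29, -0.0],"spin":-0.11},
{"xyz":[-0.13, -0.3, -0.0],"spin":-0.11},
{"xyz":[-0.13, -0.29, -0.0],"spin":-0.11},
{"xyz":[-0.12, -0.3, -0.0],"spin":-0.11},
{"xyz":[-0.13, -0.3, -0.0],"spin":-0.11},
{"xyz":[-0.12, -0.3, -0.0],"spin":-0.11},
{"xyz":[-0.11, -0.3, -0.0],"spin":-0.11},
(array([471.3765593 , 156.90146833, 124.87289969]), np.float64(1.8427364966899489))
```

>>> jog_arm --targets '[{"xyz": [0,0,-0.37],"spin": 0},{"xyz": [0,0,-0.37],"spin": 0},{"xyz": [0,0,-0.37],"spin": 0},{"xyz": [-0.14,-0.29,0],"spin": -0.11},{"xyz": [-0.13,-0.3,0],"spin": -0.11},{"xyz": [-0.13,-0.29,0],"spin": -0.11},{"xyz": [-0.12,-0.3,0],"spin": -0.11},{"xyz": [-0.13,-0.3,0],"spin": -0.11},{"xyz": [-0.12,-0.3,0],"spin": -0.11},{"xyz": [-0.11,-0.3,0],"spin": -0.11}]'

```text
time: 7.75
tool_pos: [468.2, 156.0, 123.7]
tcp_rot: [-3.138, -0.0, 1.843]
contact_force: [-0.1, -0.7, -2.9]
grip_width: 27.4
finger_force: 30.0
```

>>> jog_arm --targets '[{"xyz": [0,0,0.1],"spin": 0},{"xyz": [0,0,0.1],"spin": 0},{"xyz": [0,0,0.1],"spin": 0},{"xyz": [0,0,0],"spin": 0},{"xyz": [0,0,0],"spin": 0},{"xyz": [0,0,0],"spin": 0},{"xyz": [0,0,0],"spin": 0},{"xyz": [0,0,0],"spin": 0},{"xyz": [0,0,0],"spin": 0},{"xyz": [0,0,0],"spin": 0}]'

```text
time: 9.0
tool_pos: [470.4, 156.7, 100.5]
tcp_rot: [3.141, -0.0, 1.843]
contact_force: [0.5, 0.3, -2.7]
grip_width: 27.1
finger_force: 30.0
```

```bash
python3 - <<'E'
from shot import *
from geo import *
np.set_printoptions(precision=3,suppress=True)
a,c=shot('top','t1'); b,d=shot('scene','s1'); o=bot.get_obs(); print(o['tool_pos'],o['tcp_rot'],o['grip_width'],o['finger_force'],o['contact_force'])
g=o['tool_pos']+[0,0,19]; y=o['tcp_rot'][2]; u=np.array([np.cos(y),np.sin(y),0]); pts=np.array([g-160*u,g-36*u]); print(proj(c,pts),proj(d,pts))
A=cv2.resize(a[110:230,185:345],(800,600),interpolation=cv2.INTER_CUBIC); B=cv2.resize(b[170:320,250:450],(800,600),interpolation=cv2.INTER_CUBIC)
cv2.imwrite('pics/v1.png',np.vstack([A[:,:],B])[::1]); cv2.imwrite('pics/v1.png',np.vstack([cv2.resize(A,(400,300)),cv2.resize(B,(400,300))])); cv2.imwrite('pics/A.png',A);cv2.imwrite('pics/B.png',B)
E
```

```text
[470.354 156.683 100.448] [ 3.142 -0.     1.843] 27.3169228866296 29.99930888414383 [ 0.407  0.698 -3.075]
[[257.446 179.815]
 [213.569 193.185]] [[335.955 230.186]
 [376.739 208.297]]
```

View pics/A.png

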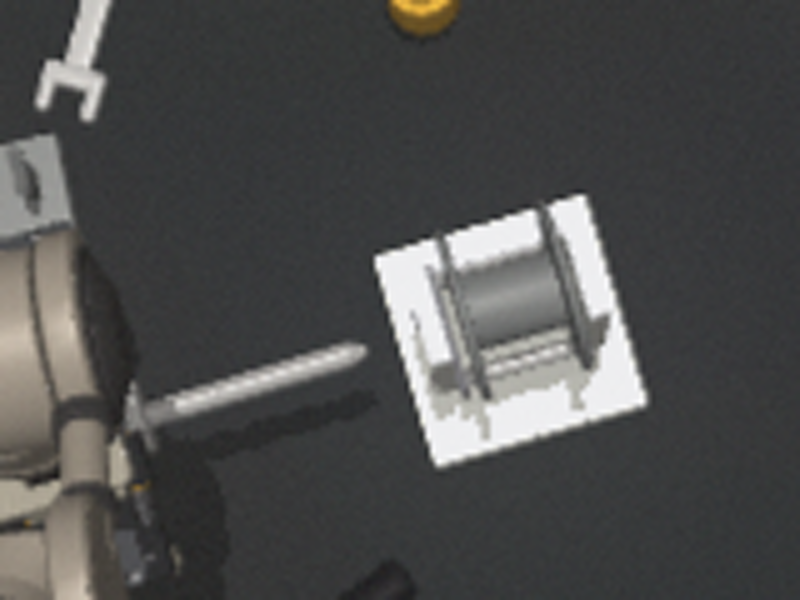

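View pics/B.png

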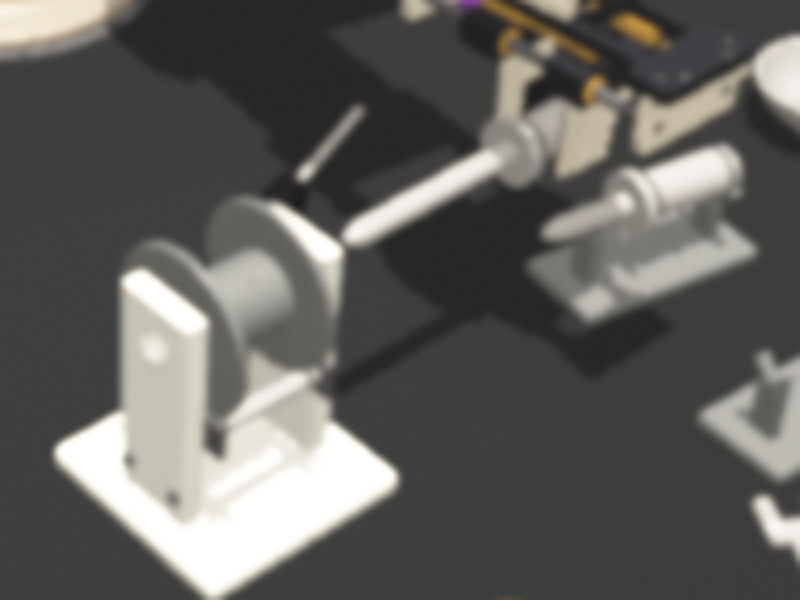

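Both views show the spindle held level, tip at (363,351) in the top crop and (346,238) in the scene crop; plate corners in the top crop (375,257), (583,195), (648,404), (437,466); far hole in scene (154,347). Cross-check the stand fit.

```bash
python3 - <<'E'
from geo import *
from fit import r
from scipy.optimize import least_squares
np.set_printoptions(precision=2,suppress=True)
t=ld('t1'); s=ld('s1')
px=np.array([(375,257),(583,195),(648,404),(437,466)])/5+[185,110]-.4
M=np.array([(65,65,12),(65,-65,12),(-65,-65,12),(-65,65,12.)])
x=r.x; W=lambda q,x:R.from_euler('z',x[2]).apply(q)+[x[0],x[1],0]
print('top resid',proj(t,W(M,x))-px)
q=least_squares(lambda x:(proj(t,W(M,x))-px).ravel(),x[:3]); print('top fit',q.x)
# uprights' top corners and hole, scene
Q=np.array([(25,-50,145),(-25,-50,145),(25,-38,145),(0,-50,120),(65,-65,12),(-65,-65,12),(65,65,12.)]); sp=np.array([(206,325),(122,277),(0,0),(154,347),(215,596),(57,453),(398,478)])/4+[250,170]-.4
for y in (x,q.x): print('scene',(proj(s,W(Q,y))-sp).round(1).tolist())
E
```

```text
top resid [[-1.35  0.67]
 [-0.42  0.02]
 [-0.2   0.5 ]
 [-0.82  1.21]]
top fit [538.28 -76.36   0.27]
scene [[-4.1, 2.2], [0.3, 1.2], [52.2, 80.9], [0.3, -0.1], [-0.4, -1.4], [-0.8, -1.0], [0.3, -0.9]]
scene [[-4.9, 3.0], [-0.4, 1.9], [51.4, 81.6], [-0.4, 0.6], [-1.3, -0.5], [-1.4, -0.4], [-0.1, 0.1]]
```

>>> jog_arm --targets '[{"xyz": [0,0.03,-0.01],"spin": 0},{"xyz": [-0.08,0,0],"spin": 0},{"xyz": [-0.08,0,0],"spin": 0},{"xyz": [-0.08,0,0],"spin": 0},{"xyz": [-0.08,0,0],"spin": 0},{"xyz": [-0.05,0,0],"spin": 0},{"xyz": [-0.05,0,0],"spin": 0},{"xyz": [-0.05,0,0],"spin": 0},{"xyz": [-0.05,0,0],"spin": 0},{"xyz": [0,0,0],"spin": 0}]'

```text
time: 10.35
tool_pos: [483.9, 117.0, 101.2]
tcp_rot: [3.141, -0.0, 1.842]
contact_force: [-0.3, 0.5, -3.3]
grip_width: 27.2
finger_force: 30.0
```

```bash
cat > st.py <<'E'
from plan import *
np.set_printoptions(precision=2,suppress=True)
o=bot.get_obs(); Z=R.from_euler('z',-.272)
print('stand-frame grip',Z.apply(o['tool_pos']-[537.4,-75.3,-18.93]),o['tcp_rot'],'F(stand)',Z.apply(o['contact_force']),'M',Z.apply(o['moment']),o['grip_width'],o['time'])
E
python3 st.py
```

```text
stand-frame grip [  0.18 199.62 120.17] [ 3.14 -0.    1.84] F(stand) [-0.17  0.58 -3.3 ] M [-0.04  0.08 -0.03] 27.240549793848018 10.35
```

>>> jog_arm --targets '[{"xyz": [-0.08,0,0],"spin": 0},{"xyz": [-0.08,0,0],"spin": 0},{"xyz": [-0.08,0,0],"spin": 0},{"xyz": [-0.08,0,0],"spin": 0},{"xyz": [-0.08,0,0],"spin": 0},{"xyz": [-0.08,0,0],"spin": 0},{"xyz": [-0.08,0,0],"spin": 0},{"xyz": [-0.08,0,0],"spin": 0},{"xyz": [-0.08,0,0],"spin": 0},{"xyz": [0,0,0],"spin": 0}]'

```text
time: 11.6
tool_pos: [499.5, 61.3, 101.2]
tcp_rot: [3.141, -0.0, 1.842]
contact_force: [-0.3, 0.7, -3.3]
grip_width: 27.2
finger_force: 30.0
```

```bash
python3 st.py
```

```text
stand-frame grip [  0.18 141.79 120.15] [ 3.14 -0.    1.84] F(stand) [-0.14  0.72 -3.27] M [-0.05  0.07  0.03] 27.17300990947785 11.6
```

>>> jog_arm --targets '[{"xyz": [-0.05,0,0],"spin": 0},{"xyz": [-0.05,0,0],"spin": 0},{"xyz": [-0.05,0,0],"spin": 0},{"xyz": [-0.05,0,0],"spin": 0},{"xyz": [-0.05,0,0],"spin": 0},{"xyz": [-0.05,0,0],"spin": 0},{"xyz": [-0.05,0,0],"spin": 0},{"xyz": [-0.05,0,0],"spin": 0},{"xyz": [-0.05,0,0],"spin": 0},{"xyz": [0,0,0],"spin": 0}]'

```text
time: 12.85
tool_pos: [509.1, 26.8, 101.2]
tcp_rot: [3.141, -0.0, 1.842]
contact_force: [-0.1, 0.1, -1.9]
grip_width: 27.5
finger_force: 30.0
```

```bash
python3 st.py
```

```text
stand-frame grip [  0.16 105.96 120.18] [ 3.14 -0.    1.84] F(stand) [-0.09  0.18 -1.91] M [-0.03  0.09  0.04] 27.461648895614715 12.85
```

>>> jog_arm --targets '[{"xyz": [-0.03,0,0],"spin": 0},{"xyz": [-0.03,0,0],"spin": 0},{"xyz": [-0.03,0,0],"spin": 0},{"xyz": [-0.03,0,0],"spin": 0},{"xyz": [-0.03,0,0],"spin": 0},{"xyz": [-0.03,0,0],"spin": 0},{"xyz": [-0.03,0,0],"spin": 0},{"xyz": [0,0,0],"spin": 0},{"xyz": [0,0,0],"spin": 0},{"xyz": [0,0,0],"spin": 0}]'

```text
time: 14.1
tool_pos: [513.4, 11.0, 101.2]
tcp_rot: [-3.142, -0.0, 1.843]
contact_force: [-0.4, -0.9, -3.8]
grip_width: 27.3
finger_force: 30.0
```

```bash
python3 st.py
```

```text
stand-frame grip [  0.1   89.54 120.13] [-3.14 -0.    1.84] F(stand) [-0.58 -0.74 -3.85] M [-0.05  0.07  0.01] 27.2818915093945 14.1
```

Now creep until the collar touches (force along y rises).

>>> jog_arm --targets '[{"xyz": [-0.01,0,0],"spin": 0},{"xyz": [-0.01,0,0],"spin": 0},{"xyz": [-0.01,0,0],"spin": 0},{"xyz": [-0.01,0,0],"spin": 0},{"xyz": [0,0,0],"spin": 0},{"xyz": [0,0,0],"spin": 0},{"xyz": [0,0,0],"spin": 0},{"xyz": [0,0,0],"spin": 0},{"xyz": [0,0,0],"spin": 0},{"xyz": [0,0,0],"spin": 0}]'

```text
time: 15.35
tool_pos: [514.3, 8.2, 101.2]
tcp_rot: [-3.142, -0.001, 1.843]
contact_force: [0.2, 5.5, -3.9]
grip_width: 27.2
finger_force: 30.0
```

```bash
python3 st.py
```

```text
stand-frame grip [  0.13  86.63 120.08] [-3.14 -0.    1.84] F(stand) [ 1.66  5.24 -3.87] M [ 0.84 -0.19 -0.04] 27.243353229176183 15.35
```

>>> jog_arm --targets '[{"xyz": [-0.01,0,0],"spin": 0},{"xyz": [0,0,0.01],"spin": 0},{"xyz": [0,0,0.01],"spin": 0},{"xyz": [0,0,0],"spin": 0},{"xyz": [0,0,0],"spin": 0},{"xyz": [0,0,0],"spin": 0},{"xyz": [0,0,0],"spin": 0},{"xyz": [0,0,0],"spin": 0},{"xyz": [0,0,0],"spin": 0},{"xyz": [0,0,0],"spin": 0}]'

```text
time: 16.6
tool_pos: [514.3, 8.1, 99.9]
tcp_rot: [3.141, -0.002, 1.843]
contact_force: [-0.7, 8.5, 0.6]
grip_width: 27.4
finger_force: 30.0
```

```bash
python3 st.py
```

```text
stand-frame grip [  0.16  86.58 118.82] [ 3.14 -0.    1.84] F(stand) [1.63 8.36 0.58] M [ 1.33 -0.01 -0.11] 27.403991735971207 16.6
```

Home and supported; release, wait, then rise.

>>> jog_arm --gripper 100 --targets '[{"xyz": [0,0,0],"spin": 0},{"xyz": [0,0,0],"spin": 0},{"xyz": [0,0,0],"spin": 0},{"xyz": [0,0,0],"spin": 0},{"xyz": [0,0,0],"spin": 0},{"xyz": [0,0,0],"spin": 0},{"xyz": [0,0,0],"spin": 0},{"xyz": [0,0,0],"spin": 0},{"xyz": [0,0,0],"spin": 0},{"xyz": [0,0,0],"spin": 0}]'

```text
time: 17.85
tool_pos: [514.6, 7.1, 99.6]
tcp_rot: [3.142, -0.0, 1.843]
contact_force: [0.1, 0.2, 0.2]
grip_width: 91.6
finger_force: 0.0
```

>>> jog_arm --targets '[{"xyz": [0,0,-0.1],"spin": 0},{"xyz": [0,0,-0.2],"spin": 0},{"xyz": [0,0,-0.3],"spin": 0},{"xyz": [0,0,-0.4],"spin": 0},{"xyz": [0,0,-0.4],"spin": 0},{"xyz": [0.2,0,-0.4],"spin": 0},{"xyz": [0.3,0,0],"spin": 0},{"xyz": [0.3,0,0],"spin": 0},{"xyz": [0,0,0],"spin": 0},{"xyz": [0,0,0],"spin": 0}]'

```text
time: 19.1
tool_pos: [497.6, 68.3, 243.9]
tcp_rot: [3.141, 0.0, 1.843]
contact_force: [0.3, 0.6, -0.1]
grip_width: 92.1
finger_force: 0.0
```

```bash
python3 - <<'E'
from shot import *
a,c=shot('top','t2'); b,d=shot('scene','s2'); print(bot.get_obs()['contact_force'])
A=cv2.resize(a[130:230,225:325],(400,400),interpolation=cv2.INTER_CUBIC); B=cv2.resize(b[200:320,260:380],(400,400),interpolation=cv2.INTER_CUBIC)
cv2.imwrite('pics/v2.png',np.hstack([A,B]))
E
```

```text
[ 0.51826259  0.77731648 -0.0661291 ]
```

View pics/v2.png

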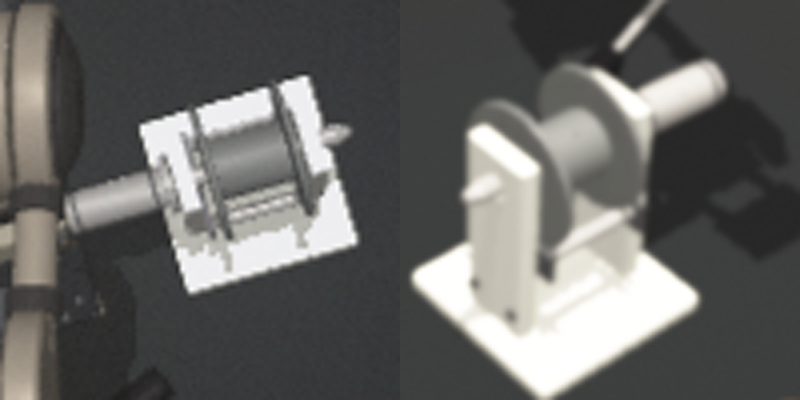

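The tip sticks out of the far upright at (350,131) in the top half and (465,193) in the scene half. The collar sits against the near upright and the reel is in place. A quick number check, then I'll hand in.

```bash
python3 - <<'E'
from geo import *
from plant import bot
c=ld('t2'); P=onz(c,[(312.1,162.4),(225+70/4-.4,130+212/4-.4)],122); print(R.from_euler('z',-.272).apply(P-[537.4,-75.3,0]).round(1))
p=R.from_euler('z',-.272).apply(P-[537.4,-75.3,0])
if p[0,1]<-66: print(bot.close_job())
E
```

```text
[[ -0.7 -73.2 122. ]
 [  2.3 123.2 122. ]]
the job is handed in; nothing more can be done
None
```

The long spindle is through the near upright, the reel and the far upright, with its collar home against the near upright and its tip about 23 mm out of the far one; I let go and handed the job in at about 19 s, though the verdict was not shown. The reel looked in place in the last pictures, and the short spindle was never touched.

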